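# Lock the instrument case: turn the slotted disc, push the bolt through

### The arm

A 7-joint arm with a two-finger parallel gripper is mounted at the origin on the work surface. World frame = base frame: x ahead of the robot, y to its left, z up, the work surface at z = 0. Lengths are in m, angles in rad, forces in N, time in s.
With the tool pointing down it reaches from about 0.4 to 0.85 m from the base axis. Payload 4.5 kg.
Tool frame: the origin (TCP) lies midway between the tips of the shut fingers; the grasp point (between the pads) lies 19 mm behind it (grip_depth is the distance from the TCP to the grasp point, in m); y points along the fingers, z is the direction in which the jaws open and shut, and the axes are right-handed (so a half turn about y gives the same grasp; the last joint's range is limited). The gripper opens to 88 mm and grips with 3 to 60 N. Pads are 18 mm wide; open, the fingers measure 123 mm over their backs; the gripper's body (75 mm by 187 mm) begins 45 mm behind the grasp point.
Start: joints at [-1.184, 0.689, -0.195, 1.565, 0.157, 0.902, -0.215], TCP at [0.216, 0.587, 0.239] pointing down, gripper open.
Joint ranges: [-3.01, 3.01], [-0.46, 2.08], [-1.47, 1.51], [0.13, 2.56], [-1, 4.14], [0.04, 2.09], [-2.66, 2.66]. Speed limits (rad/s): [2.57, 2.57, 3.14, 3.14, 3.14, 3.14, 3.14].

### API

Orientations are given as a unit quaternion [w, x, y, z].
In Python, from bench import * gives the robot as it stands.
- The arm moves only by the tool apply_moves, never from a script. Its argument "motion" is one flat list of numbers, 7 for each row, row after row: the shift along the tool's x, y, z in m, then the turn, a rotation vector about the tool's x, y, z in degrees, then the opening, from 0 (shut) to 1 (fully open). In form: [tx, ty, tz, rx, ry, rz, jaw, tx, ty, tz, rx, ry, rz, jaw, ...]. A call has exactly 8 rows; each row is the pose to reach, as a shift and turn from the pose commanded when the call began, along the tool's axes at that moment; what a row does not reach only later rows make up. A row lasts 1/8 s, in which the tool goes at most 62.5 mm and 10.7 degrees, less where a joint would pass 70% of its speed; a pose out of reach is approached as far as the arm can. A call with a gripper value outside its range is refused whole. The fingers move at their own pace and stop on an object; "grip_force" is the grip in N (left out, the last holds). Time passes only in rows, so rows that repeat a pose let the fingers close, or fill a call up. It gives the time, the measured TCP pose, the force and the opening at its end, in the units of the state.
- state(): the state, without advancing time (a new reading comes with each control period).
- snapshot(name): name is "side" or "top"; returns (picture, depth): 480x640x3 uint8, red, green, blue; 480x640 float32, m along the optical axis (not along the pixel's ray), 0 where there is no reading.
- camera_info(name): a dict with "mtx" (3x3 intrinsics, pixels), "extrinsics" (4x4, takes a point from world to camera coordinates). Camera axes: x right, y down, z forward; pixel columns grow to the right and rows downward; lengths in m; the calibration is good to about 2 mm. A picture is of the moment at which its call begins. camera_info takes no time and is no camera call.
- job_done(): hands the job in, once; it reports no verdict.
The state is a dict: "clock": time; "joints": joint angles; "joint_velocities": joint speeds; "joint_torque": joint torques, N m; "eef_pos": TCP position; "tool_rot": TCP orientation; "force": force on the tool from outside, world axes, zero at the start; "moment": the same for the moment, N m; "width": finger opening in m.
Only numpy, scipy, OpenCV 4.12 (cv2) and the standard library are available. Lean on these libraries where they do the work, as an engineer would, in place of code of your own. Each camera call takes 0.05 s, during which the arm holds its last target. There are 200 camera calls.

### The job

Lock the grey instrument case for transport: push the green peg round until the slot in the brass disc lines up with the steel bolt, then push the bolt by its red post through the disc, fully home against the back of the blue receiver block. Only push with the fingertips: do not lift anything, and leave the things on the lid and around the case where they are.

Things in the scene. Friction and masses are not known exactly. Their poses are not given: they have to be found in the camera images.
- case: grey instrument transport case, 264 x 364 mm, 85 mm high to its lid, too heavy to move; origin: centre of its underside on the table. The bolt slides along the case's y axis, towards -y. In a row on the lid, at x = 0 of the case: aluminium channel with the bolt, brass disc (centre at y = -70 mm), blue receiver block
- channel (a point): middle of the top of the aluminium channel that guides the bolt, 112.5 mm above the table. The channel is 35 mm wide, 142 mm long (case y = -20 to +122 mm), with a 14 mm gap along its top through which the bolt's red post stands and slides
- lock_disc (a joint): turn of the brass disc about its upright axis, rad, counter-clockwise from above. Its slot is in line with the bolt at 0 and equally at 3.14. At value q the direction from disc centre to green peg is turned by q from the case's +x towards its +y. Range -0.35 to 3.49, no detent or stop where it lines up; friction (0.1 N m, about 4 N at the peg) holds it where it is left
- disc_centre (a point): centre of the disc's top face, 110 mm above the table. Brass disc, 84 mm in diameter, with an open slot 24 mm wide right across its diameter; this point's y axis runs along the slot, its x axis points to the peg
- disc_peg (a point): top centre of the green upright peg fixed on the disc: 12 mm in diameter, 35 mm high above the disc's top (peg top 145 mm above the table), 28 mm from the disc's axis, square to the slot
- bolt_nose (a point): tip of the steel bolt's nose at half its height, 102 mm above the table. Bolt: flat bar 18 mm wide, 12 mm high, 133 mm long, nose tapering to 10 mm, 0.2 to 0.35 kg, sliding with a few newtons and 1.5 mm side play. The disc blocks it unless the slot is in line (the nose centres the slot itself from about 0.1 rad)
- bolt_post (a point): top centre of the red upright post on the bolt: 10 mm in diameter, 40 mm high above the bolt (post top 148 mm above the table), 121 mm behind the nose tip
- receiver (a point): centre of the receiver's mouth (24 mm wide), facing the disc, at the bolt's half height; the blue block is 48 mm wide, 34 mm deep, its top 116 mm above the table. The bolt is fully home with its nose against the block's solid back wall, 18 mm inside this point; it travels about 118 to 127 mm from its start
- tape_roll: small blue roll of tape, 48 mm across, 16 mm high, lying flat on the case lid; origin: centre of its underside. Not part of the job
- vial: small jar with red cap, 24 mm across, 42 mm high, standing on the case lid; origin: centre of its underside. Not part of the job
- forceps: steel forceps, 120 mm long, lying on the case lid; origin: underside, middle. Not part of the job
- bowl: steel bowl, 130 mm across, 45 mm high, on the table; origin: centre of its underside. Not part of the job
- swab_jar: glass jar with steel cap, 70 mm across, 100 mm high, on the table; origin: centre of its underside. Not part of the job
- pink_roll: pink roll of tape, 110 mm across, 35 mm high, on the table; origin: centre of its underside. Not part of the job
- spray_bottle: white bottle with blue cap, 64 mm across, 160 mm high, on the table; origin: centre of its underside. Not part of the job
- bolt: the steel bolt described under its nose; origin: on its underside, directly below the nose tip; its +y runs from the nose to the tail
There are look-alikes about, which are no part of the job. There is more than one size of the bolt; the job needs the smallest.

How it is judged:
On the way:
1. the disc's slot is in line with the bolt (angle between the y axis of disc_centre and the y axis of case, either way round below 0.15 rad), for 0.2 s.
At the end, for the whole second after the job is handed in: The bolt's nose is through the disc and at least 13 mm inside the receiver's mouth (the back wall is at 18 mm), the disc's slot is in line with the bolt within 0.12 rad, and the bolt is at rest in its channel (y of bolt_nose in the frame of receiver below -0.013 m and angle between the y axis of disc_centre and the y axis of case, either way round below 0.12 rad and linear speed of bolt below 0.02 m/s); the robot touches nothing.
It fails at once if the bolt is lifted out of its channel (z of bolt_nose in the frame of case above 0.115 m).
It fails at once if one of the things on the lid or around the case is knocked or carried more than 30 mm away (distance of any of tape_roll, vial, forceps, bowl, swab_jar, pink_roll, spray_bottle from where it was at the start of the episode above 0.03 m).
It fails at once if one of the things on the lid or around the case is lifted (height (world z) of any of tape_roll, vial, forceps above 0.105 m or height (world z) of any of bowl, swab_jar, pink_roll, spray_bottle above 0.02 m).
It also fails if it takes over 51 s, if anything falls off the work surface, if the arm or the gripper's body presses on something with over 40 N, if the wrist force passes 120 N, or if a joint passes its speed limit or range.

## Working session

There is one attempt and no reset: what is moved stays moved. The work goes in short steps, Python scripts to look and compute and a tool call to move; the robot and the scene stay as the last step left them, time stands still between calls to the robot, and variables do not carry over. Pictures are saved under pics/ and viewed, about 8 in all and at most 12, crops included, and the job is handed in when it is done.

Besides the shell and the picture viewer there is one more tool, called after "Request:" by a JSON object that holds its "fn" and its "kwargs", one argument or row to a line. apply_moves: Moves the arm, as the interface text tells. Its arguments: {"type":"object","properties":{"motion":{"type":"array"},"grip_force":{"type":"number"}},"required":["motion"]}

```bash
mkdir -p pics; ls; python3 - <<'E'
from bench import *
import cv2,numpy as np
for n in ("top","side"):
    p,d=snapshot(n); cv2.imwrite(f"pics/{n}0.png",p[:,:,::-1]); np.save(f"{n}0.npy",d); np.save(f"{n}0p.npy",p)
    c=camera_info(n); print(n,np.round(c["mtx"],1).tolist(),np.round(c["extrinsics"],3).tolist())
s=state(); print(s)
E
```

```text
pics
top [[515.1, 0.0, 315.7], [0.0, 515.1, 239.0], [0.0, 0.0, 1.0]] [[-0.018, -1.0, -0.014, 0.007], [-0.985, 0.021, -0.171, 0.449], [0.172, 0.011, -0.985, 1.244], [0.0, 0.0, 0.0, 1.0]]
side [[453.6, 0.0, 325.5], [0.0, 453.6, 232.5], [0.0, 0.0, 1.0]] [[0.956, -0.292, -0.007, -0.393], [-0.187, -0.596, -0.781, 0.167], [0.224, 0.748, -0.625, 1.349], [0.0, 0.0, 0.0, 1.0]]
{'clock': 0.1, 'joints': array([-1.18421112,  0.68989623, -0.19451397,  1.56619775,  0.15729756,
        0.90252   , -0.21511073]), 'joint_velocities': array([ 0.00142075, -0.00106976,  0.00080761, -0.00320066,  0.00038539,
        0.00145466,  0.00011236]), 'joint_torque': array([-3.38768325e-03, -5.28495455e+01, -1.27211541e+00, -1.53837883e+01,
       -5.27487556e-02,  1.91264466e-03,  4.64159211e-05]), 'eef_pos': array([0.21579833, 0.58597355, 0.23800378]), 'tool_rot': array([-0.69556399,  0.69671165, -0.12412195,  0.12400548]), 'force': array([-0.42705096,  0.05771479,  0.15289916]), 'moment': array([-0.05504091,  0.00953404, -0.03402524]), 'width': 0.0877590426471195}
```

View pics/top0.png

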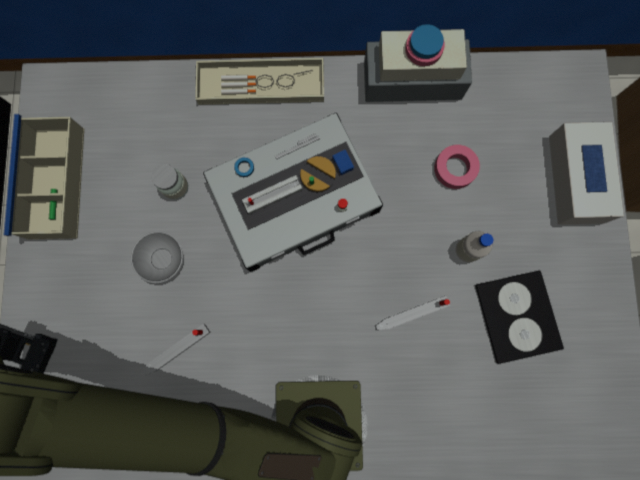

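View pics/side0.png

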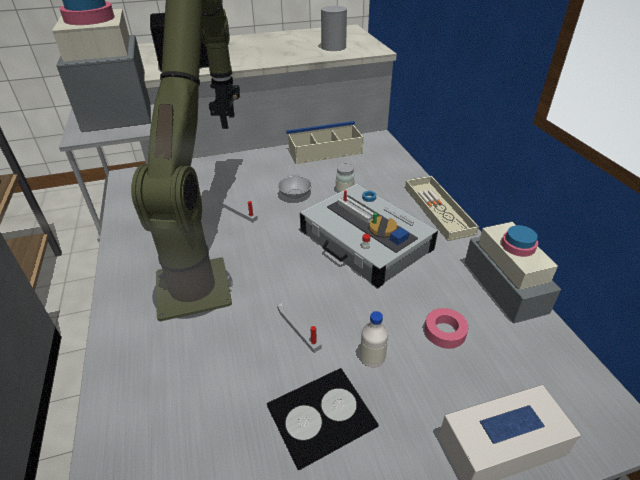

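The top view shows the case centred near (293,190). The red post is at about (250,201), the brass disc at (318,174) with its green peg at about (311,182), and the blue receiver at (343,161). The vial is at (342,204), the tape roll at (244,167) and the forceps at (297,147). The two loose bars with red ends on the table are look-alikes. The side view agrees with this. Next I'll measure.

```bash
cat > h.py <<'E'
from bench import *
import cv2,numpy as np
def ray(n,uv,z):
    c=camera_info(n);E=c["extrinsics"];R=E[:3,:3];o=-R.T@E[:3,3]
    d=R.T@np.linalg.inv(c["mtx"])@np.array([uv[0],uv[1],1.]);return o+d*(z-o[2])/d[2]
def blobs(p,lo,hi,roi,amin=8):
    h=cv2.cvtColor(p,cv2.COLOR_RGB2HSV);m=cv2.inRange(h,np.array(lo),np.array(hi))
    k=np.zeros_like(m);x0,y0,x1,y1=roi;k[y0:y1,x0:x1]=m[y0:y1,x0:x1]
    n,l,s,c=cv2.connectedComponentsWithStats(k)
    return [(int(s[i,4]),s[i,:4].tolist(),c[i].round(1)) for i in range(1,n) if s[i,4]>=amin],k
COL=dict(red=((0,150,80),(6,255,255)),green=((45,100,40),(85,255,255)),blue=((105,130,50),(125,255,255)),brass=((12,120,80),(25,255,255)))
E
python3 - <<'E'
from h import *
P=dict(top=np.load("top0p.npy"),side=np.load("side0p.npy"));roi=dict(top=(200,110,385,275),side=(295,180,440,285))
Z=dict(red=.148-.005,green=.14,blue=.116,brass=.11)
for n in P:
    for k in COL:
        b,m=blobs(P[n],*COL[k],roi[n])
        for a in b: print(n,k,a, ray(n,a[2],Z[k]).round(4))
# case lid outline top
    x0,y0,x1,y1=roi[n]
    cv2.imwrite(f"pics/{n}c.png",cv2.resize(P[n][y0:y1,x0:x1,::-1],None,fx=4,fy=4,interpolation=cv2.INTER_CUBIC))
E
```

```text
top red (8, [249, 198, 3, 4], array([249.6, 199.8])) [0.5263 0.1486 0.143 ]
top red (65, [338, 199, 9, 9], array([342.2, 203.2])) [ 0.5135 -0.0658  0.143 ]
top green (29, [309, 177, 5, 7], array([311.3, 179.8])) [0.5719 0.0047 0.14  ]
top blue (295, [333, 150, 21, 24], array([342.7, 161.2])) [ 0.6235 -0.0709  0.116 ]
top brass (311, [307, 156, 29, 22], array([323.2, 164.8])) [ 0.6176 -0.024   0.11  ]
top brass (263, [300, 170, 29, 21], array([312.6, 181.6])) [0.5763 0.0022 0.11  ]
side red (13, [344, 190, 2, 11], array([344.5, 195.2])) [0.5172 0.1344 0.143 ]
side red (47, [363, 234, 7, 8], array([365.9, 237.1])) [ 0.5065 -0.0879  0.143 ]
side green (33, [373, 213, 4, 11], array([374.5, 217.8])) [ 0.5663 -0.0053  0.14  ]
side blue (213, [390, 228, 19, 17], array([399. , 235.8])) [ 0.6159 -0.0812  0.116 ]
side brass (116, [370, 216, 12, 19], array([375.2, 225.2])) [ 0.5708 -0.0048  0.11  ]
side brass (130, [385, 218, 12, 18], array([390.2, 226.8])) [ 0.6118 -0.0261  0.11  ]
```

View pics/topc.png

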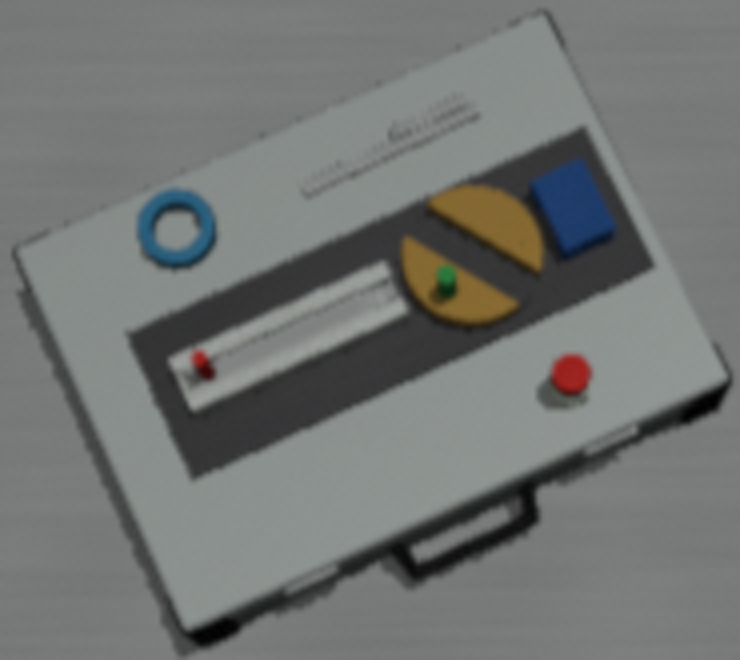

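View pics/sidec.png

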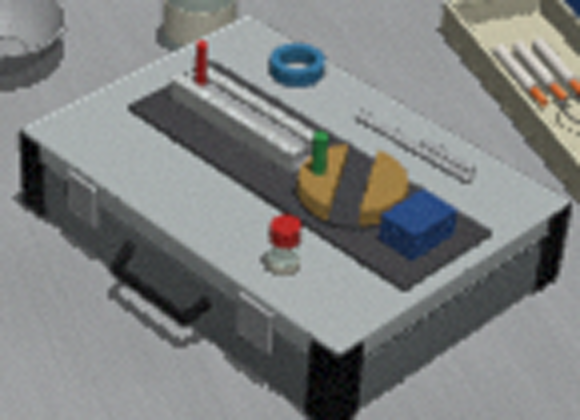

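The crops show the peg on the handle side (-x) of the disc, with the slot turned well away from the channel. The top crop's lid corners are at (15,250), (545,10), (728,378) and (185,630). The post is near the tail end of the channel.

```bash
python3 - <<'E'
from h import *
f=lambda u,v,z,n="top",o=(200,110):ray(n,(u/4+o[0]-.375,v/4+o[1]-.375),z)
C=np.array([f(*c,.085)[:2] for c in [(15,250),(545,10),(728,378),(185,630)]])
print(C.round(3)); L=[np.linalg.norm(C[i]-C[(i+1)%4]) for i in range(4)];print("sides",np.round(L,3))
cen=C.mean(0); y=(C[0]-C[1])+(C[3]-C[2]); y/=np.linalg.norm(y); x=np.array([y[1],-y[0]])
print("centre",cen.round(4),"y",y.round(3),"yaw",np.degrees(np.arctan2(x[1],x[0])))
to=lambda p:np.array([(p[:2]-cen)@x,(p[:2]-cen)@y]).round(4)
s=lambda u,v,z:f(u,v,z,"side",(295,180))
print("peg top t",to(f(447,270,.145)),"s",to(s(320,134,.145)))
print("post top t",to(f(199,354,.148)),"s",to(s(202,43,.148)))
print("blue t",to(ray("top",(342.7,161.2),.113)),"vial t",to(f(571,374,.127)),"tape",to(f(177,228,.095)))
for q in [(430,210),(542,272),(403,238),(518,305)]: print("slot",to(f(*q,.11)), f(*q,.11).round(4))
print("chan corners",[to(f(*q,.1125)).tolist() for q in [(170,357),(388,262),(408,308),(193,408)]])
D=to; print("disc", (cen-0.07*y).round(4))
E
```

```text
[[ 0.614  0.271]
 [ 0.762 -0.059]
 [ 0.523 -0.164]
 [ 0.376  0.165]]
sides [0.362 0.261 0.36  0.26 ]
centre [0.5689 0.0535] y [-0.409  0.912] yaw 24.158364482960646
peg top t [-0.0128 -0.0481] s [-0.014  -0.0405]
post top t [0.0024 0.103 ] s [0.0016 0.109 ]
blue t [-0.0002 -0.1364] vial t [-0.0961 -0.0887] tape [0.0963 0.0843]
slot [ 0.0354 -0.0585] [0.6252 0.0146 0.11  ]
slot [-0.0286 -0.1027] [ 0.5849 -0.0519  0.11  ]
slot [ 0.0265 -0.0364] [0.608  0.0311 0.11  ]
slot [-0.0408 -0.0809] [ 0.5648 -0.0371  0.11  ]
chan corners [[0.0186, 0.1202], [0.016, -0.0217], [-0.0149, -0.0205], [-0.0157, 0.1204]]
disc [ 0.5976 -0.0104]
```

The measurements hold up: lid 262×361 mm, peg radius 28 mm, and the channel where it should be. That puts q at about 2.1, so I'll push counter-clockwise to π. Next, a planner that prints tool-frame shifts.

```bash
cat >> h.py <<'E'
from scipy.spatial.transform import Rotation as Ro
CEN=np.array([.5689,.0535]);YAW=np.radians(24.16)
def w(cx,cy,z): c,s=np.cos(YAW),np.sin(YAW); return np.array([CEN[0]+c*cx-s*cy,CEN[1]+s*cx+c*cy,z])
def tocase(p): c,s=np.cos(YAW),np.sin(YAW); d=np.asarray(p)[:2]-CEN; return np.array([c*d[0]+s*d[1],-s*d[0]+c*d[1]])
def Rdown(deg): # tool y down, tool x at case angle deg
    a=np.radians(deg)+YAW; x=np.array([np.cos(a),np.sin(a),0]);y=np.array([0,0,-1.]);return Ro.from_matrix(np.c_[x,y,np.cross(x,y)])
def cur():
    s=state();q=s["tool_rot"];return s["eef_pos"],Ro.from_quat([*q[1:],q[0]]),s
def go(cx,cy,z,deg,base=None):
    p,R,s=cur()
    if base is not None: p,R=base
    return (R.inv().apply(w(cx,cy,z)-p)*1000).round(1),np.degrees((R.inv()*Rdown(deg)).as_rotvec()).round(1)
E
python3 - <<'E'
from h import *
p,R,s=cur();print(R.as_matrix().round(3))
for d in(60,240): print(d,go(-.002,-.024,.20,d),go(-.002,-.024,.121,d))
E
```

```text
[[ 0.938 -0.     0.345]
 [-0.345 -0.002  0.938]
 [ 0.    -1.    -0.002]]
60 (array([ 530.7,   38.7, -396.2]), array([ 1.000e-01, -1.044e+02, -1.000e-01])) (array([ 530.7,  117.7, -396.1]), array([ 1.000e-01, -1.044e+02, -1.000e-01]))
240 (array([ 530.7,   38.7, -396.2]), array([ 0.1, 75.6,  0.1])) (array([ 530.7,  117.7, -396.1]), array([ 0.1, 75.6,  0.1]))
```

Request:
{"fn": "apply_moves", "kwargs": {
  "motion": [0.038, 0.002, -0.028, 0, 5.4, 0, 0, 0.076, 0.004, -0.057, 0, 10.8, 0, 0, 0.114, 0.006, -0.085, 0, 16.2, 0, 0, 0.152, 0.008, -0.113, 0, 21.6, 0, 0, 0.19, 0.01, -0.142, 0, 27, 0, 0, 0.227, 0.012, -0.17, 0, 32.4, 0, 0, 0.265, 0.014, -0.198, 0, 37.8, 0, 0, 0.303, 0.016, -0.226, 0, 43.2, 0, 0]
}}

```text
clock: 1.1
eef_pos: [0.4227, 0.2684, 0.2225]
tool_rot: [-0.601, 0.601, -0.373, 0.372]
force: [0.1, 0.7, 0.4]
width: 0.0104
```

```bash
python3 - <<'E'
from h import *
p,R,s=cur();print(p,s["force"],s["joints"].round(2),s["width"])
print(go(-.002,-.024,.20,240))
E
```

```text
[0.42273828 0.26839738 0.22250364] [0.07009446 0.67244158 0.44131269] [-0.64  0.55 -0.03  1.96  0.02  0.63 -0.22] 0.010360791094468988
(array([281.4,  22.5,  32.3]), array([ 0. , 32.3,  0. ]))
```

Request:
{"fn": "apply_moves", "kwargs": {
  "motion": [0.05, 0.004, 0.006, 0, 6, 0, 0, 0.1, 0.008, 0.012, 0, 12, 0, 0, 0.15, 0.012, 0.018, 0, 18, 0, 0, 0.2, 0.016, 0.023, 0, 24, 0, 0, 0.25, 0.02, 0.029, 0, 30, 0, 0, 0.281, 0.022, 0.032, 0, 32.3, 0, 0, 0.281, 0.022, 0.032, 0, 32.3, 0, 0, 0.281, 0.022, 0.032, 0, 32.3, 0, 0]
}}

```text
clock: 2.1
eef_pos: [0.5757, 0.0343, 0.2004]
tool_rot: [0.475, -0.475, 0.525, -0.523]
force: [-0.1, 0.4, 0.0]
width: 0.0003
```

```bash
python3 - <<'E'
from h import *
p,R,s=cur();print(p,tocase(p),s["force"],s["joints"].round(2),s["width"])
print(go(-.002,-.024,.121,240))
P,d=snapshot("side");cv2.imwrite("pics/s1.png",cv2.resize(P[150:300,290:450,::-1],None,fx=4,fy=4,interpolation=cv2.INTER_CUBIC))
E
```

```text
[0.57571362 0.03426978 0.20039616] [-0.00165388 -0.02033449] [-0.13865566  0.4072736   0.03562445] [-0.19  0.67  0.09  1.76 -0.09  0.71 -0.15] 0.0002585692575486506
(array([ 3.4, 79.4,  1.6]), array([ 0.1,  0.2, -0.1]))
```

View pics/s1.png

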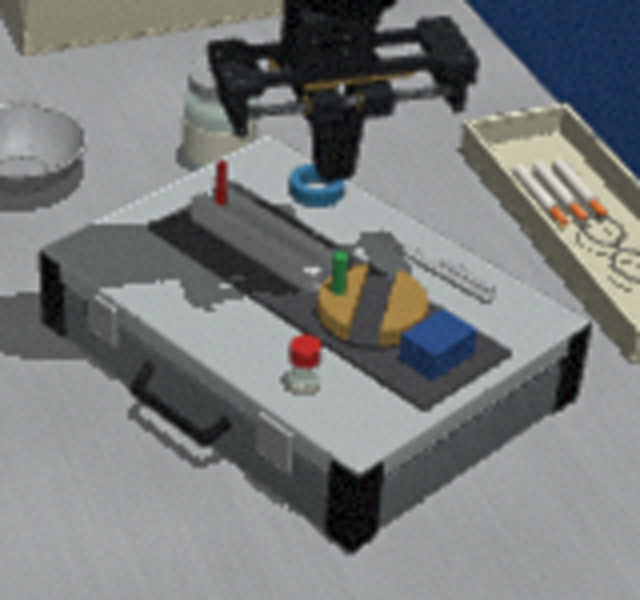

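The fingertips hang over the channel and disc, clear of everything (tip at crop 335,175). Next I'll lower and push along tool +x, short of alignment at first.

Request:
{"fn": "apply_moves", "kwargs": {
  "motion": [0, 0.03, 0, 0, 0, 0, 0, 0, 0.06, 0, 0, 0, 0, 0, 0, 0.079, 0, 0, 0, 0, 0, 0, 0.079, 0, 0, 0, 0, 0, 0.008, 0.079, 0, 0, 0, 0, 0, 0.013, 0.079, 0, 0, 0, 0, 0, 0.018, 0.079, 0, 0, 0, 0, 0, 0.018, 0.079, 0, 0, 0, 0, 0]
}}

```text
clock: 3.15
eef_pos: [0.5739, 0.017, 0.1225]
tool_rot: [0.475, -0.474, 0.525, -0.523]
force: [-2.7, 4.8, 3.5]
width: 0.0003
```

Request:
{"fn": "apply_moves", "kwargs": {
  "motion": [0.002, 0, 0, 0, 0, 0, 0, 0.004, 0, 0, 0, 0, 0, 0, 0.006, 0, 0, 0, 0, 0, 0, 0.008, 0, 0, 0, 0, 0, 0, 0.011, 0, 0, 0, 0, 0, 0, 0.014, 0, 0, 0, 0, 0, 0, 0.016, 0, 0, 0, 0, 0, 0, 0.016, 0, 0, 0, 0, 0, 0]
}}

```text
clock: 4.15
eef_pos: [0.5717, 0.0003, 0.1218]
tool_rot: [0.474, -0.475, 0.525, -0.523]
force: [-3.0, 4.2, 0.1]
width: 0.0003
```

```bash
cat >> h.py <<'E'
def peg(P,n,roi):
    b,_=blobs(P,*COL["green"],roi)
    for a in b:
        r=ray(n,a[2],.128); c=tocase(r)-[0,-.07]; print(n,a,"rel",c.round(4),"r",np.hypot(*c).round(4),"q",np.arctan2(c[1],c[0])%(2*np.pi))
def status():
    p,R,s=cur();print(s["clock"],p.round(4),tocase(p).round(4),"F",s["force"].round(1),"x-axis case deg",np.degrees(np.arctan2(R.as_matrix()[1,0],R.as_matrix()[0,0])-YAW)%360)
E
python3 - <<'E'
from h import *
status()
for n,r in (("side",(295,180,440,285)),("top",(200,110,385,275))):
    P,d=snapshot(n);np.save(n+"2.npy",P);peg(P,n,r)
    q=P[180:285,295:440] if n=="side" else P[110:275,200:385]
    cv2.imwrite(f"pics/{n}2.png",cv2.resize(q[:,:,::-1],None,fx=4,fy=4,interpolation=cv2.INTER_CUBIC))
    peg(np.load(n+"0p.npy"),n,r)
E
```

```text
4.15 [5.717e-01 3.000e-04 1.218e-01] [-0.0192 -0.0497] F [-3.   4.2  0.1] x-axis case deg 240.17463372688908
side (45, [374, 217, 5, 11], array([375.7, 221.5])) rel [-0.0253  0.0125] r 0.0282 q 2.68262747808719
side (33, [373, 213, 4, 11], array([374.5, 217.8])) rel [-0.0144  0.0281] r 0.0316 q 2.0438203011087492
top (29, [309, 177, 5, 7], array([311.3, 179.8])) rel [-0.0139  0.023 ] r 0.0269 q 2.1130098231486785
```

View pics/side2.png

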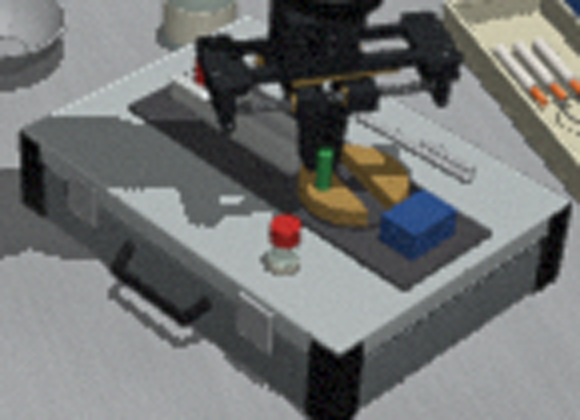

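The finger is pushing the peg (crop 323,170), and the side view gives q≈2.68. The slot is turning towards the receiver. About 7–12 mm of push remains, so I'll do 8 mm and measure again.

Request:
{"fn": "apply_moves", "kwargs": {
  "motion": [0.002, 0, 0, 0, 0, 0, 0, 0.004, 0, 0, 0, 0, 0, 0, 0.006, 0, 0, 0, 0, 0, 0, 0.008, 0, 0, 0, 0, 0, 0, 0.008, 0, 0, 0, 0, 0, 0, 0.004, 0, 0, 0, 0, 0, 0, -0.01, 0, 0, 0, 0, 0, 0, -0.03, -0.06, 0, 0, 0, 0, 0]
}}

```text
clock: 5.25
eef_pos: [0.5732, 0.0283, 0.178]
tool_rot: [0.471, -0.477, 0.526, -0.523]
force: [0.9, 0.9, 0.6]
width: 0.0004
```

```bash
cat >> h.py <<'E'
def slot(P,n,roi):
    b,m=blobs(P,*COL["brass"],roi,40)
    v=[tocase(ray(n,a[2],.11)) for a in b]; print([(a[0],x.round(4).tolist()) for a,x in zip(b,v)])
    if len(v)==2: d=v[0]-v[1]; print(n,"halves dir deg",np.degrees(np.arctan2(d[1],d[0]))%180)
E
python3 - <<'E'
from h import *
status()
for n,r in (("side",(295,180,440,285)),("top",(200,110,385,275))):
    P,d=snapshot(n);np.save(n+"3.npy",P);peg(P,n,r);slot(P,n,r);slot(np.load(n+"0p.npy"),n,r)
    q=P[180:285,295:440] if n=="side" else P[110:275,200:385]
    cv2.imwrite(f"pics/{n}3.png",cv2.resize(q[:,:,::-1],None,fx=4,fy=4,interpolation=cv2.INTER_CUBIC))
E
```

```text
5.25 [0.5732 0.0283 0.178 ] [-0.0064 -0.0248] F [0.9 0.9 0.6] x-axis case deg 240.05981839692492
side (37, [376, 218, 4, 11], array([377.7, 223.1])) rel [-0.0265  0.0028] r 0.0267 q 3.0352328091184884
[(146, [0.0186, -0.0704]), (167, [-0.0301, -0.0769])]
side halves dir deg 7.63918795270197
[(116, [-0.0221, -0.0539]), (130, [0.0065, -0.0902])]
side halves dir deg 128.35610325386142
top (27, [322, 177, 4, 7], array([323.4, 179.9])) rel [-0.0264 -0.0027] r 0.0265 q 3.2428023324650197
[(70, [0.021, -0.0925]), (221, [-0.0263, -0.0775])]
top halves dir deg 162.42194090353252
[(311, [0.0127, -0.0907]), (263, [-0.0143, -0.0498])]
top halves dir deg 123.39422246167646
```

View pics/side3.png

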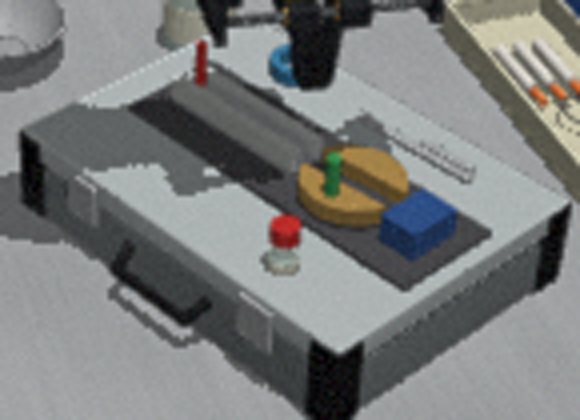

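The slot now looks close to in line with the channel; the two views bracket q=π (3.04 and 3.24). I'll move behind the post, which clears the top view, then check the angle more carefully.

```bash
python3 - <<'E'
from h import *
print(go(.002,.138,.19,270))
E
```

```text
(array([-141.3,   -4.5,  -79.8]), array([ -0.6, -29.7,  -0. ]))
```

Request:
{"fn": "apply_moves", "kwargs": {
  "motion": [0, -0.012, 0, 0, 0, 0, 0, -0.03, -0.012, -0.017, 0, -6, 0, 0, -0.06, -0.012, -0.034, 0, -12, 0, 0, -0.09, -0.012, -0.051, 0, -18, 0, 0, -0.12, -0.012, -0.068, 0, -24, 0, 0, -0.141, -0.01, -0.08, 0, -29.7, 0, 0, -0.141, -0.01, -0.08, 0, -29.7, 0, 0, -0.141, -0.01, -0.08, 0, -29.7, 0, 0]
}}

```text
clock: 6.35
eef_pos: [0.5112, 0.175, 0.1909]
tool_rot: [-0.592, 0.593, -0.386, 0.387]
force: [1.7, 0.1, 0.3]
width: 0.0006
```

```bash
python3 - <<'E'
from h import *
status();print(go(.002,.138,.122,270))
for n,r in (("side",(295,180,440,285)),("top",(200,110,385,275))):
    P,d=snapshot(n);np.save(n+"4.npy",P);peg(P,n,r);slot(P,n,r)
    print("red",blobs(P,*COL["red"],r,4)[0])
    q=P[180:285,295:440] if n=="side" else P[110:275,200:385]
    cv2.imwrite(f"pics/{n}4.png",cv2.resize(q[:,:,::-1],None,fx=4,fy=4,interpolation=cv2.INTER_CUBIC))
E
```

```text
6.35 [0.5112 0.175  0.1909] [-0.0029  0.1344] F [1.7 0.1 0.3] x-axis case deg 269.64200041422805
(array([-3.7, 68.9,  4.9]), array([ 0. , -0.4,  0.1]))
side (36, [376, 218, 4, 11], array([377.8, 223.2])) rel [-0.0266  0.0023] r 0.0267 q 3.056202000335811
[(148, [0.0187, -0.0698]), (166, [-0.0303, -0.0774])]
side halves dir deg 8.858480334006732
red [(19, [344, 190, 3, 11], array([344.8, 195.1])), (46, [363, 234, 7, 8], array([365.9, 237.2]))]
top (27, [322, 177, 4, 7], array([323.4, 179.9])) rel [-0.0264 -0.0027] r 0.0265 q 3.2428023324650197
[(306, [0.0239, -0.0677]), (275, [-0.0252, -0.0711])]
top halves dir deg 3.9538808977781064
red [(7, [249, 199, 3, 3], array([250. , 200.3])), (66, [338, 199, 9, 10], array([342.2, 203.2]))]
```

View pics/top4.png

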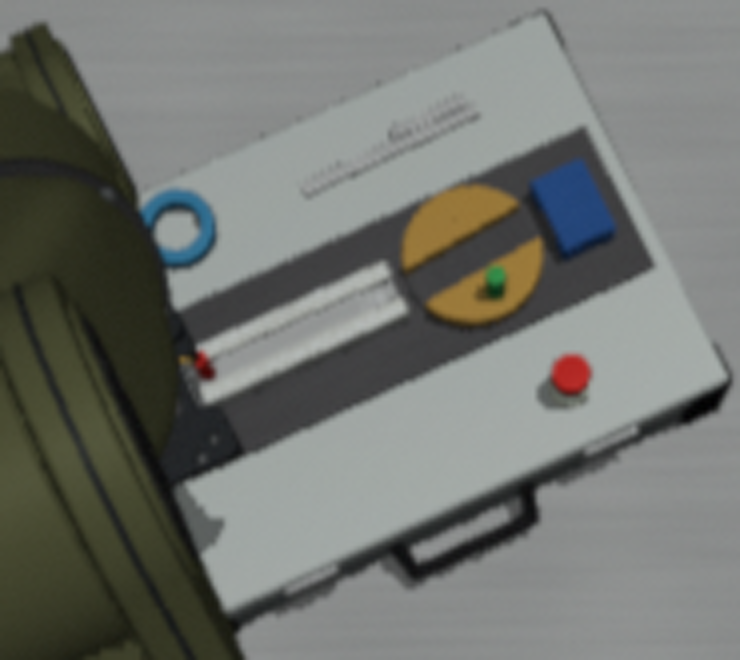

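The disc is slightly past in line: slot edges at about 29° against channel edges at 24°, so roughly 0.08 rad. That is inside the nose's self-centring range. I'll push the bolt gently and watch the force.

Request:
{"fn": "apply_moves", "kwargs": {
  "motion": [-0.003, 0.025, 0.005, 0, 0, 0, 0, -0.003, 0.05, 0.005, 0, 0, 0, 0, -0.003, 0.067, 0.005, 0, 0, 0, 0, 0, 0.067, 0.005, 0, 0, 0, 0, 0.006, 0.067, 0.005, 0, 0, 0, 0, 0.012, 0.067, 0.005, 0, 0, 0, 0, 0.018, 0.067, 0.005, 0, 0, 0, 0, 0.022, 0.067, 0.005, 0, 0, 0, 0]
}}

```text
clock: 7.45
eef_pos: [0.5243, 0.1597, 0.1246]
tool_rot: [0.594, -0.592, 0.385, -0.385]
force: [-2.1, 3.4, 3.5]
width: 0.0004
```

Request:
{"fn": "apply_moves", "kwargs": {
  "motion": [0.003, 0, 0, 0, 0, 0, 0, 0.006, 0, 0, 0, 0, 0, 0, 0.009, 0, 0, 0, 0, 0, 0, 0.012, 0, 0, 0, 0, 0, 0, 0.015, 0, 0, 0, 0, 0, 0, 0.018, 0, 0, 0, 0, 0, 0, 0.021, 0, 0, 0, 0, 0, 0, 0.024, 0, 0, 0, 0, 0, 0]
}}

```text
clock: 8.45
eef_pos: [0.5339, 0.1367, 0.124]
tool_rot: [-0.593, 0.593, -0.385, 0.385]
force: [-2.7, 5.1, 3.6]
width: 0.0005
```

```bash
python3 - <<'E'
from h import *
status()
for n,r in (("side",(295,180,440,285)),("top",(200,110,385,275))):
    P,d=snapshot(n);np.save(n+"5.npy",P);peg(P,n,r);slot(P,n,r)
    for a in blobs(P,*COL["red"],r,4)[0]: print(n,a,tocase(ray(n,a[2],.132)).round(4))
E
```

```text
8.45 [0.5339 0.1367 0.124 ] [0.0021 0.0902] F [-2.7  5.1  3.6] x-axis case deg 269.8278714355186
side (34, [376, 218, 4, 11], array([377.8, 223.4])) rel [-0.0274  0.0016] r 0.0274 q 3.0836756243782086
[(147, [0.0187, -0.0698]), (166, [-0.0305, -0.0772])]
side halves dir deg 8.587426820847709
side (22, [350, 194, 3, 10], array([350.6, 198.2])) [0.0002 0.0808]
side (48, [363, 234, 7, 8], array([365.9, 237.2])) [-0.1052 -0.0947]
top (27, [322, 177, 4, 7], array([323.4, 179.9])) rel [-0.0264 -0.0027] r 0.0265 q 3.2428023324650197
[(306, [0.0239, -0.0677]), (275, [-0.0252, -0.0716])]
top halves dir deg 4.580236766073272
top (65, [338, 199, 9, 9], array([342.2, 203.2])) [-0.0971 -0.0877]
```

The bolt is moving at about 6 N and the nose is entering the disc. I'll continue.

Request:
{"fn": "apply_moves", "kwargs": {
  "motion": [0.004, 0, 0, 0, 0, 0, 0, 0.008, 0, 0, 0, 0, 0, 0, 0.012, 0, 0, 0, 0, 0, 0, 0.016, 0, 0, 0, 0, 0, 0, 0.02, 0, 0, 0, 0, 0, 0, 0.024, 0, 0, 0, 0, 0, 0, 0.028, 0, 0, 0, 0, 0, 0, 0.032, 0, 0, 0, 0, 0, 0]
}}

```text
clock: 9.55
eef_pos: [0.547, 0.1072, 0.124]
tool_rot: [-0.593, 0.593, -0.385, 0.385]
force: [-1.6, 2.2, 0.9]
width: 0.0005
```

Request:
{"fn": "apply_moves", "kwargs": {
  "motion": [0.004, 0, 0, 0, 0, 0, 0, 0.008, 0, 0, 0, 0, 0, 0, 0.012, 0, 0, 0, 0, 0, 0, 0.016, 0, 0, 0, 0, 0, 0, 0.02, 0, 0, 0, 0, 0, 0, 0.024, 0, 0, 0, 0, 0, 0, 0.026, 0, 0, 0, 0, 0, 0, 0.026, 0, 0, 0, 0, 0, 0]
}}

```text
clock: 10.55
eef_pos: [0.5576, 0.0835, 0.124]
tool_rot: [-0.593, 0.593, -0.385, 0.385]
force: [-1.9, 2.6, 1.6]
width: 0.0002
```

```bash
python3 - <<'E'
from h import *
status()
for n,r in (("side",(295,180,440,285)),("top",(200,110,385,275))):
    P,d=snapshot(n);np.save(n+"6.npy",P);peg(P,n,r);slot(P,n,r)
    for a in blobs(P,*COL["red"],r,4)[0]: print(n,a,tocase(ray(n,a[2],.132)).round(4))
    q=P[180:285,295:440] if n=="side" else P[110:275,200:385]
    cv2.imwrite(f"pics/{n}6.png",cv2.resize(q[:,:,::-1],None,fx=4,fy=4,interpolation=cv2.INTER_CUBIC))
E
```

```text
10.55 [0.5576 0.0835 0.124 ] [0.002 0.032] F [-1.9  2.6  1.6] x-axis case deg 269.80728844292855
side (35, [376, 218, 5, 11], array([377.8, 223.1])) rel [-0.0263  0.0026] r 0.0264 q 3.0419328575757327
[(122, [0.0216, -0.0696]), (163, [-0.0305, -0.0772])]
side halves dir deg 8.285452003268995
side (6, [363, 201, 3, 3], array([363.8, 202.2])) [0.0163 0.0359]
side (16, [362, 205, 3, 7], array([363.1, 207.9])) [-0.0077  0.015 ]
side (47, [363, 234, 7, 8], array([365.8, 237.3])) [-0.1057 -0.0948]
top (27, [322, 177, 4, 7], array([323.4, 179.9])) rel [-0.0264 -0.0027] r 0.0265 q 3.2428023324650197
[(304, [0.0241, -0.0678]), (267, [-0.0256, -0.0712])]
top halves dir deg 3.913923965393384
top (66, [338, 199, 9, 10], array([342.2, 203.2])) [-0.0971 -0.0877]
```

View pics/side6.png

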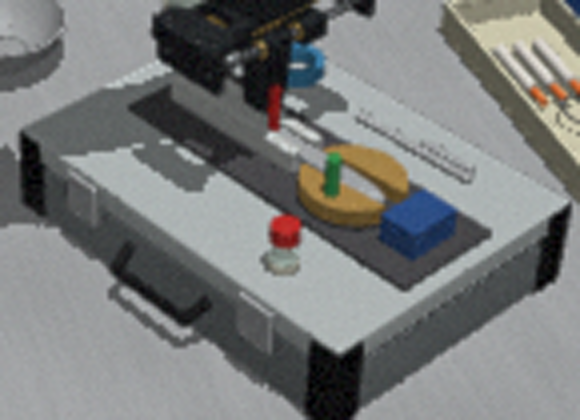

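The bolt lies right through the slot (silver bar at crop 350,180), with about 36 mm to go.

Request:
{"fn": "apply_moves", "kwargs": {
  "motion": [0.003, 0, 0, 0, 0, 0, 0, 0.006, 0, 0, 0, 0, 0, 0, 0.01, 0, 0, 0, 0, 0, 0, 0.014, 0, 0, 0, 0, 0, 0, 0.018, 0, 0, 0, 0, 0, 0, 0.022, 0, 0, 0, 0, 0, 0, 0.026, 0, 0, 0, 0, 0, 0, 0.028, 0, 0, 0, 0, 0, 0]
}}

```text
clock: 11.65
eef_pos: [0.5687, 0.0577, 0.1239]
tool_rot: [-0.593, 0.593, -0.385, 0.385]
force: [-2.7, 2.2, -0.1]
width: 0.0006
```

Request:
{"fn": "apply_moves", "kwargs": {
  "motion": [0.001, 0, 0, 0, 0, 0, 0, 0.002, 0, 0, 0, 0, 0, 0, 0.003, 0, 0, 0, 0, 0, 0, 0.004, 0, 0, 0, 0, 0, 0, 0.005, 0, 0, 0, 0, 0, 0, 0.006, 0, 0, 0, 0, 0, 0, 0.007, 0, 0, 0, 0, 0, 0, 0.007, 0, 0, 0, 0, 0, 0]
}}

```text
clock: 12.65
eef_pos: [0.5719, 0.0516, 0.124]
tool_rot: [0.593, -0.593, 0.385, -0.385]
force: [-0.8, 1.0, -0.8]
width: 0.0005
```

Request:
{"fn": "apply_moves", "kwargs": {
  "motion": [0.001, 0, 0, 0, 0, 0, 0, 0.002, 0, 0, 0, 0, 0, 0, 0.003, 0, 0, 0, 0, 0, 0, 0.004, 0, 0, 0, 0, 0, 0, 0.005, 0, 0, 0, 0, 0, 0, 0.006, 0, 0, 0, 0, 0, 0, 0.006, 0, 0, 0, 0, 0, 0, 0.006, 0, 0, 0, 0, 0, 0]
}}

```text
clock: 13.65
eef_pos: [0.5721, 0.0511, 0.1239]
tool_rot: [0.595, -0.593, 0.386, -0.382]
force: [-5.3, 8.7, 2.3]
width: 0.0003
```

```bash
python3 - <<'E'
from h import *
status()
for n,r in (("side",(295,180,440,285)),("top",(200,110,385,275))):
    P,d=snapshot(n);peg(P,n,r);slot(P,n,r)
    for a in blobs(P,*COL["red"],r,4)[0]: print(n,a,tocase(ray(n,a[2],.132)).round(4))
E
```

```text
13.65 [0.5721 0.0511 0.1239] [ 0.002  -0.0035] F [-5.3  8.7  2.3] x-axis case deg 270.0411490167234
side (35, [376, 218, 4, 11], array([377.8, 223.2])) rel [-0.0266  0.0023] r 0.0267 q 3.056202000335811
[(107, [0.0232, -0.0669]), (161, [-0.0311, -0.0774])]
side halves dir deg 10.90513693004168
side (26, [370, 206, 3, 11], array([371.1, 211.2])) [-0.0015 -0.0143]
side (45, [363, 234, 7, 8], array([365.9, 237. ])) [-0.1045 -0.094 ]
[(121, [-0.0246, -0.091])]
top (66, [338, 199, 9, 10], array([342.2, 203.2])) [-0.0971 -0.0877]
```

The TCP has stalled with the force rising. The nose should be at about y=-0.137, which matches the back wall, after about 122 mm of travel. One firmer push, then I'll back off and check the disc angle.

Request:
{"fn": "apply_moves", "kwargs": {
  "motion": [0.003, 0, 0, 0, 0, 0, 0, 0.006, 0, 0, 0, 0, 0, 0, 0.008, 0, 0, 0, 0, 0, 0, 0.008, 0, 0, 0, 0, 0, 0, 0.008, 0, 0, 0, 0, 0, 0, 0.008, 0, 0, 0, 0, 0, 0, 0.008, 0, 0, 0, 0, 0, 0, 0.008, 0, 0, 0, 0, 0, 0]
}}

```text
clock: 14.75
eef_pos: [0.5725, 0.0508, 0.124]
tool_rot: [0.597, -0.593, 0.387, -0.377]
force: [-12.5, 21.6, 8.6]
width: 0.0006
```

Request:
{"fn": "apply_moves", "kwargs": {
  "motion": [-0.015, 0, 0, 0, 0, 0, 0, -0.03, 0, 0, 0, 0, 0, 0, -0.04, -0.03, 0, 0, 0, 0, 0, -0.07, -0.06, 0, 0, 0, 0, 0, -0.11, -0.07, 0, 0, 0, 0, 0, -0.14, -0.07, 0, 0, 0, 0, 0, -0.16, -0.07, 0, 0, 0, 0, 0, -0.16, -0.07, 0, 0, 0, 0, 0]
}}

```text
clock: 15.75
eef_pos: [0.5124, 0.1864, 0.1942]
tool_rot: [0.594, -0.593, 0.384, -0.385]
force: [-0.3, -0.3, 0.0]
width: 0.0005
```

```bash
python3 - <<'E'
from h import *
status()
P,d=snapshot("side");
for a in blobs(P,*COL["red"],(295,180,440,285),4)[0]: print("side",a,tocase(ray("side",a[2],.132)).round(4))
n="top";r=(200,110,385,275)
P,d=snapshot(n);np.save("top8.npy",P);peg(P,n,r);slot(P,n,r)
for a in blobs(P,*COL["red"],r,4)[0]: print(n,a,tocase(ray(n,a[2],.132)).round(4))
cv2.imwrite("pics/top8.png",cv2.resize(P[140:210,265:365,::-1],None,fx=8,fy=8,interpolation=cv2.INTER_CUBIC))
E
```

```text
15.75 [0.5124 0.1864 0.1942] [0.0028 0.1444] F [-0.3 -0.3  0. ] x-axis case deg 269.9557714877632
side (20, [370, 207, 3, 10], array([371. , 211.1])) [-0.0013 -0.0137]
side (46, [363, 234, 7, 8], array([365.8, 237.2])) [-0.1054 -0.0945]
top (27, [322, 177, 4, 7], array([323.4, 179.9])) rel [-0.0264 -0.0027] r 0.0265 q 3.2428023324650197
[(299, [0.0242, -0.0681]), (268, [-0.0257, -0.0703])]
top halves dir deg 2.538176729965624
top (11, [296, 176, 3, 5], array([297.3, 178.3])) [ 0.0025 -0.0183]
top (65, [338, 199, 9, 9], array([342.2, 203.2])) [-0.0971 -0.0877]
```

View pics/top8.png

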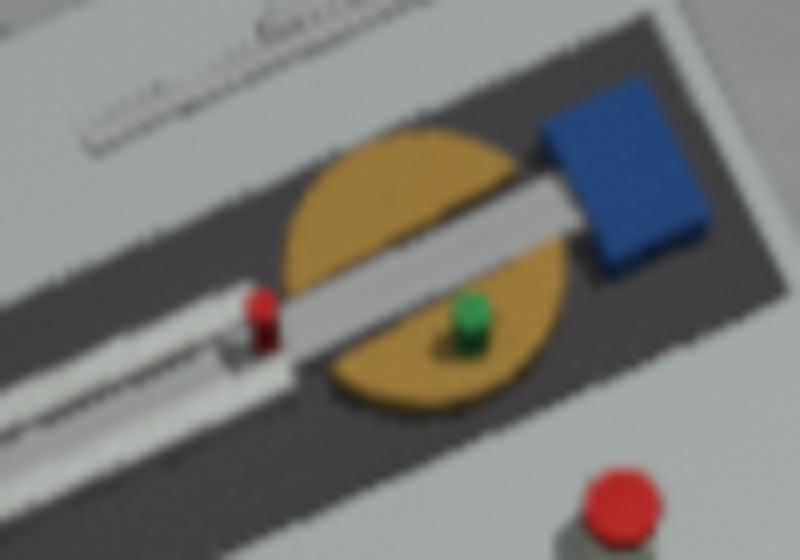

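The bolt is inside the blue receiver and the post sits at the disc end of the channel. The slot edges (about 29°) still look some 4° off the bolt edges (about 25°), so I'll quantify that against the 0.12 rad limit.

```bash
python3 - <<'E'
from h import *
P=np.load("top8.npy");roi=(200,110,385,275)
_,m=blobs(P,*COL["brass"],roi,40)
n,l,s,c=cv2.connectedComponentsWithStats(m)
for i in range(1,n):
    if s[i,4]<100: continue
    v,u=np.nonzero(l==i); q=np.array([tocase(ray("top",(a,b),.11)) for a,b in zip(u,v)])
    sg=np.sign(q[:,0].mean())
    # inner boundary: min |x| per y bin
    pts=[]
    for yb in np.arange(-.098,-.042,.004):
        k=abs(q[:,1]-yb)<.002
        if k.any(): pts.append((yb,(q[k,0]*sg).min()*sg))
    pts=np.array(pts);f=np.polyfit(pts[:,0],pts[:,1],1);print("half",sg,"slot angle rad (ccw)",-np.arctan(f[0]),"x at -.07",np.polyval(f,-.07), "res",np.std(pts[:,1]-np.polyval(f,pts[:,0])))
h=cv2.cvtColor(P,cv2.COLOR_RGB2GRAY)
# bolt + channel long edges with LSD
for L in cv2.createLineSegmentDetector().detect(cv2.resize(h[110:275,200:385],None,fx=4,fy=4,interpolation=cv2.INTER_CUBIC))[0][:,0]:
    if np.hypot(L[2]-L[0],L[3]-L[1])<60: continue
    A,B=[tocase(ray("top",(L[i]/4+200-.375,L[i+1]/4+110-.375),.11)) for i in(0,2)];d=B-A
    a=(np.degrees(np.arctan2(d[1],d[0]))-90+90)%180-90
    if abs(A[0])<.04 and abs(B[0])<.04: print(A.round(3),B.round(3),round(a,1))
E
```

```text
half 1.0 slot angle rad (ccw) 0.06084723058598418 x at -.07 0.012303179056091407 res 0.000579757605746555
half -1.0 slot angle rad (ccw) 0.009571367392371738 x at -.07 -0.015235338227264401 res 0.0060191873805204455
[-0.016  0.113] [-0.017 -0.019] -0.1
[ 0.019 -0.019] [0.02  0.107] -0.1
[ 0.01  -0.112] [ 0.008 -0.071] 3.1
[0.009 0.119] [ 0.009 -0.012] -0.0
[ 0.009 -0.072] [ 0.008 -0.035] 1.8
[-0.009 -0.057] [-0.008 -0.095] 1.1
[-0.019  0.166] [0.029 0.168] -88.2
[0.004 0.217] [-0.033  0.216] -88.8
```

The slot angle is about 0.06 rad on the clean edge, inside 0.12, and the channel reads -0.1° in my case frame. The bolt is home and the arm is clear, so I'm handing in.

```bash
python3 -c "
from h import *
status();print(job_done())"
```

```text
15.85 [0.5131 0.1839 0.1941] [0.0025 0.1418] F [ 0.2  0.2 -0.3] x-axis case deg 269.74700126653664
the job is handed in; nothing more can be done
None
```

The case is locked as far as my checks can tell, and the job is handed in at about 16 s; no verdict was reported. I pushed the green peg counter-clockwise until the slot lined up, at about 3.2 rad. Then I pushed the bolt by its red post through the disc until it stopped hard at about 25 N.

- **Bolt depth:** the post travelled about 122 mm, inside the expected 118–127 mm. The nose works out at y ≈ -0.137 m on the case, which is where the receiver's back wall should be. The last top view shows the bolt inside the receiver.
- **Slot angle:** about 0.06 rad off the bolt on the cleanest edge, inside the 0.12 limit but not exact. The other half's edge fit was poor because the peg disturbs it.
- **Disagreement between views:** measured from the peg, the side camera gave q = 3.06 and the top camera 3.24. That fits a side-view offset of a few millimetres.
- **Things left in place:** the arm was clear with about 0 N at hand-in. The vial read the same position throughout. I did not measure the other objects again, but the pushes kept away from them.

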